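# Clamp a brass blank with the guarded knob

### The arm

A 7-joint arm with a two-finger parallel gripper is mounted at the origin on the work surface. World frame = base frame: x ahead of the robot, y to its left, z up, the work surface at z = 0. Lengths are in m, angles in rad, forces in N, time in s.
With the tool pointing down it reaches from about 0.35 to 0.9 m from the base axis. Payload 19.9 kg.
Tool frame: the origin (TCP) lies midway between the tips of the shut fingers; the grasp point (between the pads) lies 19 mm behind it (r.grip_point_offset is the y of the grasp point in the tool frame, in m); y points along the fingers, x is the direction in which the jaws open and shut, and the axes are right-handed (so a half turn about y gives the same grasp; the last joint's range is limited). The gripper opens to 94 mm and grips with 3 to 60 N. Pads are 16 mm wide; open, the fingers measure 119 mm over their backs; the gripper's body (75 mm by 177 mm) begins 78 mm behind the grasp point.
Start: joints at [1.308, 0.417, -0.01, 1.614, 0.005, 1.111, -0.053], TCP at [0.137, -0.61, 0.205] pointing down, gripper open.
Joint ranges: [-2.81, 2.81], [-0.39, 2.02], [-1.27, 1.25], [0.06, 2.57], [-1.19, 4.33], [0.19, 2], [-2.82, 2.82]. Speed limits (rad/s): [1.89, 1.89, 2.39, 2.39, 3.01, 3.01, 3.01].

### API

Orientations are given as [roll, pitch, yaw] about the fixed x, y, z axes, in that order (R = Rz(yaw) Ry(pitch) Rx(roll)).
In Python, from bench import r gives the robot as it stands.
- The arm moves only by the tool move_arm, never from a script. Its argument "moves" is a list that holds one entry, the list of rows, each a list of 7 numbers: the shift along the tool's x, y, z in m, then the turn, a rotation vector about the tool's x, y, z in rad, then the opening, from 0 (shut) to 1 (fully open). In form: [[[dx, dy, dz, ax, ay, az, jaw], ...]]. A call has exactly 10 rows; each row shifts and turns the commanded pose from where the row before left it, along the tool's axes as they then stand; what a row does not reach is not made up. A row lasts 1/10 s, in which the tool goes at most 50 mm and 8.59 degrees, less where a joint would pass 70% of its speed; a pose out of reach is approached as far as the arm can. A call is refused whole if a number of a shift passes 0.05 or a number of a turn 0.15, either way. A call with a gripper value outside its range is refused whole. The fingers move at their own pace and stop on an object; "force" is the grip in N (left out, the last holds). Time passes only in rows, so rows that do not move let the fingers close, or fill a call up. It gives the time, the measured TCP pose, the force and the opening at its end, in the units of the state.
- r.observe(): the state, without advancing time (a new reading comes with each control period).
- r.get_image(name): name is "scene" or "top"; returns a dict with "img" (420x560x3 uint8, red, green, blue), "range_z" (420x560 float32, m along the optical axis (not along the pixel's ray), 0 where there is no reading), "intrinsics" (3x3 intrinsics, pixels), "dist" ([k1, k2, p1, p2, k3] as OpenCV has them; the pictures are not rectified), "position" and "attitude" of the camera in the world. Camera axes: x right, y up, looking along -z (the intrinsics and any distortion apply to the point x, -y, -z); pixel columns grow to the right and rows downward; lengths in m; the calibration is good to about 2 mm. A picture is of the moment at which its call begins.
- r.sign_off(): hands the job in, once; it reports no verdict.
The state is a dict: "clock": time; "q": joint angles; "joint_velocities": joint speeds; "joint_efforts": joint torques, N m; "ee_pos": TCP position; "tool_rot": TCP orientation; "wrist_force": force on the tool from outside, world axes, zero at the start; "moment": the same for the moment, N m; "grip_width": finger opening in m.
Only numpy, scipy, OpenCV 4.12 (cv2) and the standard library are available. Lean on these libraries where they do the work, as an engineer would, in place of code of your own. Each camera call takes 0.05 s, during which the arm holds its last target. There are 200 camera calls.

### The job

Stand the brass blank upright in the clamp, between the red pad and the dark far jaw, and let go of it. Then reach into the yellow guard and turn the black knob clockwise until the pad holds the blank snugly, with about 14 N: feel for the moment it meets resistance, turn about a quarter of a radian more, and never overtighten it. Do not press hard on the guard, and leave the other things on the bench where they are.

Things in the scene. Friction and masses are not known exactly. Their poses are not given: they have to be found in the camera images.
- clamp: grey clamp base fixed to the bench, 110 (x) x 250 (y) x 20 high, yaw up to 0.35 rad. Origin at its underside; y runs along it from knob to jaws, z up. Its top is the bed the blank stands on. The knob's axis is at y = -75; pad and far jaw are centred on x = 0, 25 high above the bed. The far jaw's face is somewhere at y = 60 to 71 (not measured; feel for it)
- pad_face (a point): middle of the front face of the red pad (40 wide, 25 high, facing the clamp's +y) while nothing presses on it, 12.5 above the bed; axes as the clamp's. It moves 10 mm to +y per radian of the knob. The pad is sprung: it starts to give at 4 N, then 1 mm for each 4 N more, 10 mm at most. It first pushes the blank along the bed (1 to 4 N) until that meets the far jaw
- blank_centre (a point): centre of the brass blank, 36 (its x) x 20 (its y) x 60 high (z), about 0.37 kg, standing upright on the bench. The 20 mm thickness goes between pad and far jaw: its x along the clamp's x, either way round
- knob (a joint): angle of the knob, rad, 0 to 3.4, growing clockwise seen from above; 0 to 0.3 at the start. Turning it takes about 0.28 N m, plus 0.01 N m per N of clamping force; it stays where it is left. The blank meets the far jaw at 1.0 to 2.1 rad; from there the force is 4 N plus 40 N per radian, so 14 N is 0.25 rad farther. Needs up to three grasps
- knob_grip (a point): on the knob's upright axis at the height to grip, 37 above the bed, 7 below the top of the grip bar. The bar is 42 long, 14 thick and 32 high; it lies along this point's x
- guard: fixed round yellow guard around the knob: a wall 84 inside, 96 outside, 60 high above the bed, so its rim is 16 above the top of the knob; origin on the bed at the centre. Fingers must be opened only a little (about 30 mm) before going in
- cutoffs: open aluminium tin of brass cut-offs, 110 x 80 x 30; origin under its centre. To be left alone
- keycup: white cup of hex keys, 72 across and 80 high (keys to 150); origin under its centre. To be left alone
- file_red: file with a red handle, 265 long, 24 high, lying along its x; origin on the bench where the handle meets the blade. To be left alone
- file_wood: file with a pale wooden handle, same sizes and origin as the red one. To be left alone
- screwtin: round white tin of screws, 92 across, 32 high; origin under its centre. To be left alone
- barstock: flat brass bar lying on the bench, 160 x 25 x 12, along its x; origin under its centre. To be left alone
- spanner: steel spanner lying on the bench, about 180 long; origin under its middle. To be left alone

How it is judged:
By the outcome, as a careful person would: the job done as asked, in the order asked, and still so for the second after the job is handed in, with the robot touching nothing.
It also fails if it takes over 72 s, if anything falls off the work surface, if the arm or the gripper's body presses on something with over 40 N, if the wrist force passes 120 N, or if a joint passes its speed limit or range.

## Working session

There is one attempt and no reset: what is moved stays moved. The work goes in short steps, Python scripts to look and compute and a tool call to move; the robot and the scene stay as the last step left them, time stands still between calls to the robot, and variables do not carry over. Pictures are saved under pics/ and viewed, about 8 in all and at most 12, crops included, and the job is handed in when it is done.

Besides the shell and the picture viewer there is one more tool, called after ">>>" in YAML: its name, and indented under it one key for each argument. move_arm: Moves the arm, as the interface text tells. Its arguments: {"type":"object","properties":{"moves":{"type":"array","items":{"type":"array","items":{"type":"array","items":{"type":"number"}}}},"force":{"type":"number"}},"required":["moves"]}

```bash
mkdir -p pics; ls; cat > h.py <<'E'
import numpy as np, cv2
from bench import r
from scipy.spatial.transform import Rotation as R
def grab(n):
    d=r.get_image(n); 
    return d
def pts(d):
    """world points from range image"""
    K=np.array(d["intrinsics"]);h,w=d["range_z"].shape
    u,v=np.meshgrid(np.arange(w),np.arange(h))
    p=np.stack([u,v],-1).reshape(-1,1,2).astype(np.float64)
    n=cv2.undistortPoints(p,K,np.array(d["dist"])).reshape(h,w,2)
    z=d["range_z"]
    c=np.stack([n[...,0]*z,-n[...,1]*z,-z],-1)
    return c@rot(d["attitude"]).T+np.array(d["position"])
def rot(a):
    a=np.array(a)
    if a.shape==(3,3): return a
    if a.shape==(4,): raise Exception("quat")
    return R.from_euler('xyz',a).as_matrix()
E
python3 - <<'E'
from h import *
s=r.observe(); print(s, r.grip_point_offset)
for n in("scene","top"):
    d=grab(n); cv2.imwrite(f"pics/{n}0.png",d["img"][...,::-1]); np.savez(f"{n}0.npz",**{k:np.array(v) for k,v in d.items()})
    print(n,d["intrinsics"],d["dist"],d["position"],d["attitude"],(d["range_z"]==0).mean())
a=cv2.imread("pics/scene0.png");b=cv2.imread("pics/top0.png")
E
```

```text
pics
{'clock': 0.0, 'q': array([ 1.3084869 ,  0.41799928, -0.01028704,  1.61415381,  0.00466304,
        1.11068757, -0.0529655 ]), 'joint_velocities': array([ 6.71839050e-05,  1.46307854e-03, -2.57812884e-04,  2.49862300e-04,
       -2.00596034e-04,  6.00381826e-04, -6.74963778e-05]), 'joint_efforts': array([ 4.98810550e-04, -8.51250887e+01,  6.39250316e-01, -4.25970054e+01,
       -4.88376617e-02,  1.88118650e-02,  1.27928142e-04]), 'ee_pos': array([ 0.13679582, -0.60946892,  0.20481811]), 'tool_rot': array([-1.57086091e+00,  1.22233941e-03, -1.34997530e+00]), 'wrist_force': array([-0.13995341, -0.58683354,  0.43312615]), 'moment': array([-0.00633569,  0.0353991 ,  0.04159135]), 'grip_width': 0.09419625266867554} -0.0188
scene [[527.32905187   0.         276.36616982]
 [  0.         527.32905187 209.80829322]
 [  0.           0.           1.        ]] [-0.05520182  0.          0.          0.          0.        ] [1.41718566 0.63212771 0.94966004] [ 0.82440793 -0.00894569  2.22709284] 0.005459183673469388
top [[429.18823238   0.         273.01428832]
 [  0.         429.18823238 208.36908129]
 [  0.           0.           1.        ]] [-0.09025092  0.          0.          0.          0.        ] [0.53583917 0.03935066 1.36102712] [ 0.06869084 -0.0026144  -1.59590357] 0.0038860544217687075
```

View pics/top0.png

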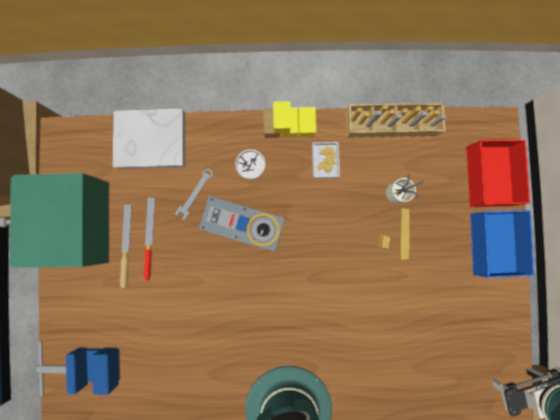

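View pics/scene0.png

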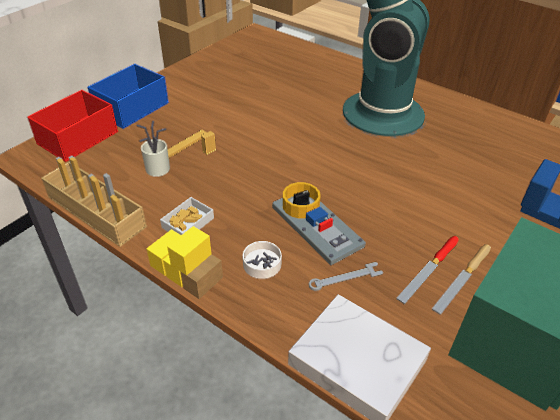

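The top view shows the clamp at (242,223), with the guard at (263,229) and the jaws towards (215,215). The blank is at (385,242), just left of the bar stock at (405,233). The scene view confirms this, with the blank upright at (209,142).

```bash
cat > m.py <<'E'
from h import *
import sys
def load(n): 
    z=np.load(n); return {k:z[k] for k in z}
def rect(P,m):
    p=P[m]; (c,s,a)=cv2.minAreaRect((p[:,:2]*1000).astype(np.float32)); return np.round(c,1),np.round(s,1),round(a,1),m.sum(),np.round(np.percentile(p[:,2],[5,50,95])*1000,1)
E
python3 - <<'E'
from m import *
for n in("top0","scene0"):
    d=load(n+".npz");P=pts(d);hsv=cv2.cvtColor(d["img"],cv2.COLOR_RGB2HSV);H,S,V=[hsv[...,i].astype(int) for i in range(3)]
    X,Y,Z=P[...,0],P[...,1],P[...,2]
    print(n,"bench z",np.median(Z[(abs(X-.3)<.05)&(abs(Y)<.2)]))
    # coarse top: blank region
    if n=="top0":
        c0=P[242,385];k0=P[229,263]; print(c0,k0,P[223,242],P[215,215])
    near=lambda x,y,rr:(np.hypot(X-x,Y-y)<rr)
    b=near(c0[0],c0[1],.045)
    for lo,hi in((.05,.07),(.03,.07)):print("blank",lo,rect(P,b&(Z>lo)&(Z<hi)))
    cl=near(k0[0],k0[1],.25)
    ye=cl&(H>18)&(H<32)&(S>150)&(Z>.03)
    print("guard rim",rect(P,ye&(Z>.075)))
    q=P[ye&(Z>.075)];A=np.c_[2*q[:,:2],np.ones(len(q))];sol=np.linalg.lstsq(A,(q[:,:2]**2).sum(1),rcond=None)[0];print("circle",sol[:2],np.sqrt(sol[2]+sol[0]**2+sol[1]**2))
    print("bed",rect(P,cl&(abs(Z-.02)<.006)&(S<90)))
    red=cl&((H<8)|(H>172))&(S>150)&(Z>.025)&near(k0[0],k0[1],.14); print("red",rect(P,red))
    blk=near(sol[0],sol[1],.038)&(V<70); print("knob",rect(P,blk&(Z>.055)))
    bs=near(c0[0],c0[1],.15)&(Z>.006)&(Z<.018)&(S>120)&(H>15)&(H<30); print("bar",rect(P,bs))
    big=cv2.resize(d["img"][175:270,185:300] if n=="top0" else d["img"][120:270,180:370],None,fx=5 if n=="top0" else 3,fy=5 if n=="top0" else 3,interpolation=cv2.INTER_CUBIC);cv2.imwrite(f"pics/{n}c.png",big[...,::-1])
E
```

```text
top0 bench z 0.0010213699238479368
[ 0.51415269 -0.3041495   0.06170015] [0.56328172 0.0655169  0.06416647] [0.58368076 0.12990837 0.04454024] [0.6113859  0.21501624 0.02551884]
blank 0.05 (array([ 514.2, -307.1]), array([21.1, 35.9]), 79.0, np.int64(88), array([53.8, 59.4, 64.7]))
blank 0.03 (array([ 514.2, -306.7]), array([21.7, 36.3]), 82.9, np.int64(108), array([37.7, 58.7, 63.9]))
guard rim (array([535.8,  39.4]), array([0., 0.]), 0.0, np.int64(108), array([1361., 1361., 1361.]))
circle [0.14357697 0.01054393] 0.39331852202553125
bed (array([662.3,  90.8]), array([376.1, 284.9]), 72.0, np.int64(2050), array([16.2, 20.8, 25.1]))
red (array([572.8,  99.6]), array([138.4,  29. ]), 70.3, np.int64(40), array([  45.1, 1361. , 1361. ]))Traceback (most recent call last):
  File "<stdin>", line 18, in <module>
  File "m.py", line 6, in rect
    p=P[m]; (c,s,a)=cv2.minAreaRect((p[:,:2]*1000).astype(np.float32)); return np.round(c,1),np.round(s,1),round(a,1),m.sum(),np.round(np.percentile(p[:,2],[5,50,95])*1000,1)
                                                                                                                                       ~~~~~~~~~~~~~^^^^^^^^^^^^^^^^^^
    return _quantile_unchecked(
        a, q, axis, out, overwrite_input, method, keepdims, weights)
    return _ureduce(a,
                    func=_quantile_ureduce_func,
    ...<5 lines>...
                    overwrite_input=overwrite_input,
                    method=method)
    r = func(a, **kwargs)
    result = _quantile(arr,
                       quantiles=q,
    ...<2 lines>...
                       out=out,
                       weights=wgt)
    slices_having_nans = np.isnan(arr[-1, ...])
                                  ~~~^^^^^^^^^
IndexError: index -1 is out of bounds for axis 0 with size 0
```

```bash
cat >> m.py <<'E'
def ray(d,uv,z):
    n=cv2.undistortPoints(np.array(uv,float).reshape(-1,1,2),d["intrinsics"],d["dist"]).reshape(-1,2)
    v=np.c_[n[:,0],-n[:,1],-np.ones(len(n))]@rot(d["attitude"]).T
    c=d["position"]; return c+v*((z-c[2])/v[:,2])[:,None]
E
python3 - <<'E'
from m import *
for n in("top0","scene0"):
    d=load(n+".npz")
    im=d["img"]; hsv=cv2.cvtColor(im,cv2.COLOR_RGB2HSV)
    x0,y0,w,h,f=(190,180,110,85,6) if n=="top0" else (265,170,110,100,6)
    cv2.imwrite(f"pics/{n}c.png",cv2.resize(im[y0:y0+h,x0:x0+w],None,fx=f,fy=f,interpolation=cv2.INTER_NEAREST)[...,::-1])
    sub=np.zeros(im.shape[:2],np.uint8); sub[y0:y0+h,x0:x0+w]=255
    def blob(lo,hi,name,z):
        m=cv2.inRange(hsv,lo,hi)&sub
        k,l,st,c=cv2.connectedComponentsWithStats(m)
        i=1+np.argmax(st[1:,4]); mm=(l==i).astype(np.uint8)
        cnt=max(cv2.findContours(mm,cv2.RETR_EXTERNAL,cv2.CHAIN_APPROX_NONE)[0],key=cv2.contourArea).reshape(-1,2)
        p=ray(d,cnt,z)*1000; cc=cv2.minAreaRect(p[:,:2].astype(np.float32)); print(n,name,st[i],c[i].round(1),"rect",np.round(cc[0],1),np.round(cc[1],1),round(cc[2],1),"circ",np.round(cv2.minEnclosingCircle(p[:,:2].astype(np.float32)),1) if 0 else cv2.minEnclosingCircle(p[:,:2].astype(np.float32)), "centroid",np.round(ray(d,[c[i]],z)*1000,1))
    blob((18,120,90),(32,255,255),"guard",.08)
    blob((0,150,90),(8,255,255),"red",.045)
    blob((100,120,60),(125,255,255),"blue",.045)
    blob((0,0,0),(179,255,45),"dark",.064)
    if n=="top0": blob((90,10,80),(125,110,200),"grey",.02)
E
```

```text
top0 guard [247 214  32  31 176] [261.9 228.1] rect [563.1  66.7] [92.5 89.4] 88.6 circ ((563.2075805664062, 66.04901885986328), 47.26721954345703) centroid [[565.7  68.4  80. ]]
top0 red [230 215   4  10  15] [231.2 219.3] rect [595.5 162.8] [ 3.9 29.1] 70.4 circ ((595.2078857421875, 161.91043090820312), 14.54993724822998) centroid [[595.7 162.8  45. ]]
top0 blue [236 216  13  15 128] [241.9 223.1] rect [583.3 130. ] [28.3 42. ] 72.1 circ ((583.6714477539062, 129.8687286376953), 23.92540740966797) centroid [[583.4 130.1  45. ]]
top0 dark [265 226   3   5   8] [265.8 227.9] rect [566.4  57.3] [ 3.8 13.4] 70.2 circ ((566.0791015625, 56.38981628417969), 6.749197006225586) centroid [[566.5  57.1  64. ]]
top0 grey [ 201  198   58   45 1104] [225.2 218.3] rect [596.5 170.7] [163.5 101.8] 72.2 circ ((594.7393188476562, 169.73744201660156), 93.42402648925781) centroid [[600.6 184.   20. ]]
scene0 guard [283 182  38  36 830] [299.8 198.8] rect [596.8  89.6] [131.5  93. ] 37.1 circ ((599.06298828125, 86.60609436035156), 67.23493957519531) centroid [[599.5  85.6  80. ]]
scene0 red [319 218  14  14 114] [325.4 224.2] rect [604.  167.7] [23.5 50.9] 72.0 circ ((604.4404296875, 169.01290893554688), 27.493358612060547) centroid [[604.2 168.4  45. ]]
scene0 blue [306 207  22  20 259] [316.  215.7] rect [593.2 134. ] [46.7 58.9] 73.3 circ ((594.2138061523438, 135.19956970214844), 36.172603607177734) centroid [[593.4 132.9  45. ]]
scene0 dark [293 193  16  12 150] [301.  198.9] rect [581.8  76.1] [43.3 37.8] 35.1 circ ((580.5718994140625, 75.33303833007812), 27.609294891357422) centroid [[582.9  78.4  64. ]]
```

View pics/top0c.png

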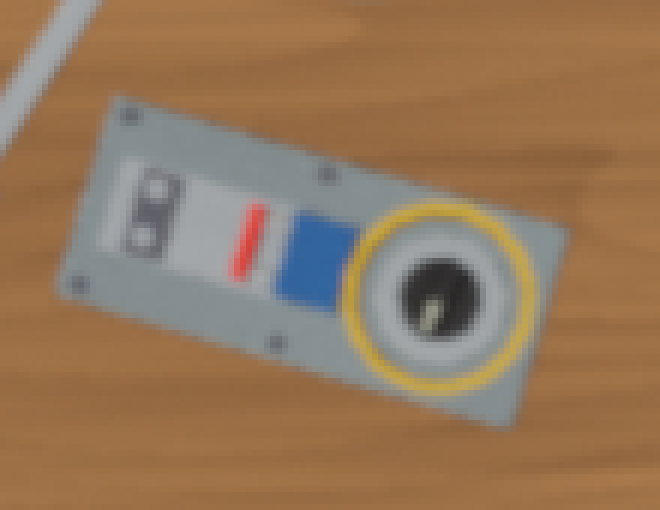

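View pics/scene0c.png

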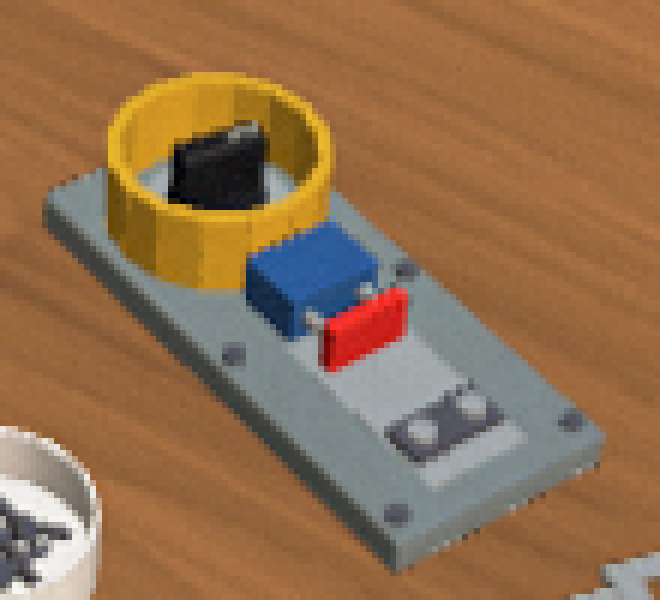

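The top crop shows the knob (dark disc) at (440,298), its light pointer end at (430,315), the red pad at (250,242) and the far jaw at (155,215). In the scene crop the knob bar's top edge runs from about (175,150) to (262,125).

```bash
python3 - <<'E'
from m import *
dt,ds=load("top0.npz"),load("scene0.npz")
c=ray(dt,np.array([(115,95),(570,230),(515,428),(57,295)])/6+[189.5,179.5],.02)*1000
print(c.round(1),"centre",c.mean(0),"ang",np.degrees(np.arctan2(*( (c[0]+c[3]-c[1]-c[2])[:2][::-1]))))
for n,d,(x0,y0,w,h) in(("top",dt,(372,228,26,26)),("scene",ds,(198,125,24,36))):
    hsv=cv2.cvtColor(d["img"],cv2.COLOR_RGB2HSV)[y0:y0+h,x0:x0+w]
    m=cv2.inRange(hsv,(15,130,120),(32,255,255)); 
    for r_ in m: print(''.join('#' if v else '.' for v in r_))
    v=hsv[...,2]
    cnts=cv2.findContours(m,cv2.RETR_EXTERNAL,cv2.CHAIN_APPROX_NONE)[0]; q=max(cnts,key=cv2.contourArea).reshape(-1,2)+[x0,y0]
    p=ray(d,q,.06)*1000; print(n,cv2.minAreaRect(p[:,:2].astype(np.float32)))
a=cv2.resize(dt["img"][213:246,247:280],None,fx=12,fy=12,interpolation=cv2.INTER_CUBIC)
b=cv2.resize(ds["img"][180:220,282:322],None,fx=10,fy=10,interpolation=cv2.INTER_CUBIC)
g=lambda x:(255*(x/255.)**.5).astype(np.uint8)
cv2.imwrite("pics/k.png",np.hstack([g(a),g(b)[:396]])[...,::-1])
e=cv2.resize(dt["img"][225:260,370:410],None,fx=10,fy=10,interpolation=cv2.INTER_CUBIC)
E
```

```text
[[674.1 234.7  20. ]
 [597.4  -1.6  20. ]
 [495.3  29.6  20. ]
 [570.1 266.7  20. ]] centre [584.23597096 132.35570114  20.        ] ang 72.2595135596943
##.##.#.#.#..#.##..#..#.#.
##..##.#.#.#........#.....
...###.....##.#.#.........
...##......#...###........
......##.##...##..#.......
##.##..#.#.######..#......
..###############.#.#.####
...################..#..#.
...################...##..
...#################......
.##..##############...#...
.....###########..#.....#.
#....###########..#..##...
#....##############..#....
...#################.....#
..#.#################.#...
.#.################..#....
#...###############.......
.#.###############........
..#.##############..##.#.#
...#..#############.#.....
.#.#.##..##..##########...
...##.....###.#######....#
....#..####.#.########..#.
...#........#......###....
.............##..#.##...#.
top ((518.6984252929688, -301.4218444824219), (77.09712219238281, 74.7833480834961), 82.65550231933594)
........................
........................
........................
........................
...##...................
..#####.....#..
[... 161 characters left out ...]
##..############.......
####..###########.......
####...##########.......
#..#...##########.......
...#...###########......
...#...###########......
.......###########......
.......###########......
.......###########......
.......###########......
....#...##########......
....#...##########......
#...#...#########.......
....#...#########.......
.....#..########........
.....#..######..........
.......#####............
.......###..............
........................
........................
........................
........................
................#.......
.....................#..
scene ((542.36328125, -286.7417907714844), (126.99454498291016, 48.4223518371582), 46.66484832763672)
```

View pics/k.png

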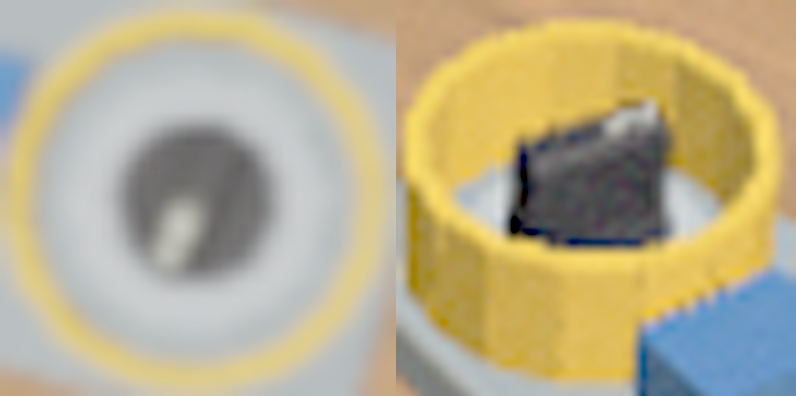

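```bash
python3 - <<'E'
from m import *
dt,ds=load("top0.npz"),load("scene0.npz")
for d in(dt,ds):
    P=pts(d);X,Y,Z=[P[...,i] for i in range(3)]
    m=(abs(X-.514)<.04)&(abs(Y+.307)<.03)&(Z>.05)&(Z<.075)
    p=P[m];C=np.cov(p[:,:2].T);w,v=np.linalg.eigh(C);print("blank",rect(P,m),"mean",p.mean(0).round(4),"ang",np.degrees(np.arctan2(v[1,1],v[0,1])),np.sqrt(12*w))
    ppx=np.argwhere(m)[:,::-1]; q=ray(d,ppx,.06);print(q.mean(0).round(4),cv2.minAreaRect((q[:,:2]*1000).astype(np.float32)))
    m=(abs(X-.51)<.12)&(Y<-.33)&(Y>-.40)&(Z>.006)&(Z<.025); print("bar",rect(P,m))
print("guard scene",ray(ds,[[301.1,193.8]],.08)*1000,"guard top",ray(dt,[[262.8,229.]],.08)*1000)
print("knob top",ray(dt,[[263,229]],.05)*1000)
a=ray(ds,[[293.4,194.5],[307.9,190]],.064)*1000;print("bar edge scene",a,np.degrees(np.arctan2(*(a[1]-a[0])[1::-1])))
a=ray(dt,np.array([[188,205],[165,265]])/12-.5+[247,213],.064)*1000;print("mark top",a,np.degrees(np.arctan2(*(a[1]-a[0])[1::-1])))
j=ray(dt,np.array([[180,222],[128,207],[250,242]])/6+[189.5,179.5],.045)*1000
g=np.array([563,65.5]); e=np.array([.3047,.9525])
print("jaw near,far edge,pad: clamp y",(j[:,:2]-g)@e-75, (j[:,:2]-g)@[.9525,-.3047])
# scene crop: pad top front corners, jaw near-top corners
s=ray(ds,np.array([[327,325],[408,290],[388,432],[470,385]])/6+[264.5,169.5],.045)*1000
print("scene pad, jaw top-near corners",s.round(1),(s[:,:2]-g)@e-75,(s[:,:2]-g)@[.9525,-.3047])
E
```

```text
blank (array([ 514.2, -307.1]), array([21.1, 35.9]), 79.0, np.int64(88), array([53.8, 59.4, 64.7])) mean [ 0.5144 -0.3062  0.0594] ang 174.2177601066325 [0.02193495 0.03627453]
[ 0.5144 -0.3061  0.06  ] ((514.1088256835938, -306.1465148925781), (21.6085205078125, 36.47783279418945), 87.70442962646484)
bar (array([ 505.7, -368.9]), array([229.4,  59.6]), 1.5, np.int64(429), array([ 7.1, 12. , 16.7]))
blank (array([ 515.2, -306.4]), array([27.3, 42.4]), 77.7, np.int64(91), array([52.4, 59.3, 64.5])) mean [ 0.5178 -0.3056  0.0586] ang 167.40972517008305 [0.02535973 0.04081872]
[ 0.5192 -0.3042  0.06  ] ((518.8408813476562, -304.55023193359375), (35.239501953125, 41.84967041015625), 72.59432220458984)
bar (array([ 509.3, -369.1]), array([ 60.3, 237. ]), 89.0, np.int64(287), array([ 7.4, 12.8, 17.5]))
guard scene [[582.08780332  77.23714677  80.        ]] guard top [[562.96148998  65.79378168  80.        ]]
knob top [[563.58149101  65.80272738  50.        ]]
bar edge scene [[581.11971412  53.14072466  64.        ]
 [543.70208175  72.12558834  64.        ]] 153.0977893333741
mark top [[561.58773558  68.07764149  64.        ]
 [546.65586357  74.21606711  64.        ]] 157.65265604384427
jaw near,far edge,pad: clamp y [64.73704743 92.60802213 27.33368672] [-0.2585133  -0.40531578  0.02412084]
scene pad, jaw top-near corners [[612.2 154.8  45. ]
 [574.2 169.6  45. ]
 [647.6 208.1  45. ]
 [605.3 219.7  45. ]] [25.0592644  27.55030466 86.58397053 84.74456712] [ 19.69829496 -21.0390356   37.16340914  -6.66331644]
```

```bash
cat >> m.py <<'E'
def go(x,y,z,yaw):
    """delta in tool axes from present pose to tool-down target: shift xyz, turn about y"""
    s=r.observe(); p=s["ee_pos"]; M=R.from_euler('xyz',s["tool_rot"])
    T=R.from_euler('xyz',[-np.pi/2,0,yaw])
    print("at",p.round(4),s["tool_rot"].round(4),"F",s["wrist_force"].round(1),"M",s["moment"].round(2),"w",round(s["grip_width"],4),"t",s["clock"])
    print("shift",M.inv().apply(np.array([x,y,z])-p).round(4),"turn",(M.inv()*T).as_rotvec().round(4),"shift in target axes",T.inv().apply(np.array([x,y,z])-p).round(4))
E
python3 - <<'E'
from m import *
for n in("top0","scene0"):
    d=load(n+".npz");P=pts(d);X,Y,Z=[P[...,i] for i in range(3)]
    m=(X>.56)&(X<.75)&(Y<-.28)&(Y>-.45)&(Z>.03)&(Z<.2)
    p=P[m];print(n,m.sum(),p.min(0),p.max(0)); q=p[p[:,2]>.1]; print(len(q),q.min(0) if len(q) else 0,q.max(0) if len(q) else 0)
go(.515,-.306,.13,-.17)
E
```

```text
top0 430 [ 0.63592519 -0.40043814  0.03073131] [ 0.71272861 -0.32587665  0.14996334]
136 [ 0.63789395 -0.40043814  0.10036069] [ 0.71272861 -0.32587665  0.14996334]
scene0 809 [ 0.63662504 -0.4028048   0.03011764] [ 0.71355    -0.32403204  0.14866639]
171 [ 0.63941567 -0.40138839  0.10015453] [ 0.71323961 -0.32403204  0.14866639]
at [ 0.1368 -0.6095  0.2049] [-1.5709e+00  1.1000e-03 -1.3500e+00] F [-0.   0.7 -0.8] M [ 0.01 -0.01 -0.  ] w 0.0941 t 0.1
shift [-0.2132  0.0751  0.4355] turn [-6.00e-04 -1.18e+00 -1.10e-03] shift in target axes [0.3214 0.0749 0.3631]
```

>>> move_arm:
  moves:
    - [[-0.0213,0.006,0.0436,0,-0.118,0,1],[-0.016,0.006,0.0458,0,-0.118,0,1],[-0.0105,0.006,0.0473,0,-0.118,0,1],[-0.0049,0.006,0.0482,0,-0.118,0,1],[0.0009,0.006,0.0485,0,-0.118,0,1],[0.0066,0.006,0.0481,0,-0.118,0,1],[0.0122,0.006,0.0469,0,-0.118,0,1],[0.0176,0.006,0.0452,0,-0.118,0,1],[0.0228,0.006,0.0428,0,-0.118,0,1],[0.0277,0.006,0.0398,0,-0.118,0,1]]
  force: 25

```text
clock: 1.1
ee_pos: [0.5166, -0.3053, 0.1451]
tool_rot: [-1.571, 0.0, -0.165]
wrist_force: [1.2, -0.8, 0.1]
grip_width: 0.0942
```

```bash
python3 -c "
from m import *
go(.515,-.306,.028,-.17)"
```

```text
at [ 0.5166 -0.3053  0.1451] [-1.5707e+00  3.0000e-04 -1.6550e-01] F [ 1.2 -0.8  0.1] M [-0.08 -0.06  0.06] w 0.0942 t 1.1
shift [-0.0014  0.1171 -0.0009] turn [-0.0001  0.0045 -0.0003] shift in target axes [-0.0015  0.1171 -0.0009]
```

>>> move_arm:
  moves:
    - [[-0.0014,0.03,-0.0008,0,0,0,0.9],[0,0.03,0,0,0,0,0.8],[0,0.03,0,0,0,0,0.7],[0,0.02,0,0,0,0,0.65],[0,0.007,0,0,0,0,0.6],[0,0,0,0,0,0,0.6],[0,0,0,0,0,0,0.3],[0,0,0,0,0,0,0.2],[0,0,0,0,0,0,0.2],[0,0,0,0,0,0,0.2]]
  force: 25

```text
clock: 2.1
ee_pos: [0.5146, -0.3077, 0.0295]
tool_rot: [-1.571, -0.002, -0.17]
wrist_force: [0.5, -0.1, 7.8]
grip_width: 0.036
```

```bash
python3 -c "
from m import *
go(.515,-.306,.028,-.17)
d=grab('scene')
cv2.imwrite('pics/g.png',cv2.resize(d['img'][70:190,130:290],None,fx=4,fy=4)[...,::-1])"
```

```text
at [ 0.5146 -0.3077  0.0295] [-1.5714 -0.0016 -0.1701] F [ 0.5 -0.1  7.8] M [0.04 0.02 0.01] w 0.036 t 2.1
shift [0.0001 0.0015 0.0017] turn [ 0.0006 -0.0001  0.0016] shift in target axes [0.0001 0.0015 0.0017]
```

View pics/g.png

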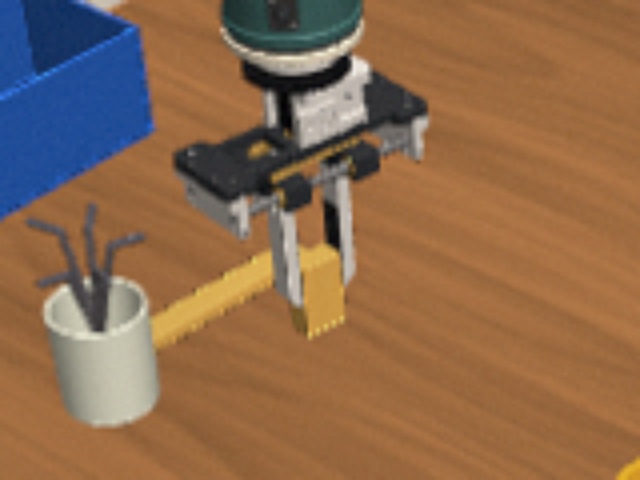

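The blank is held at (320,285) in the crop, squarely between the fingers, and the bar and cup are untouched. Next I lift and carry it to the clamp.

>>> move_arm:
  moves:
    - [[0,-0.025,0,0,0,0,0.2],[0,-0.04,0,0,0,0,0.2],[0,-0.04,0.01,0,0,0,0.2],[0,-0.01,0.03,0,0,0,0.2],[0,0,0.045,0,0,0,0.2],[0,0,0.045,0,0,0,0.2],[0,0,0.045,0,0,0,0.2],[0,0,0.045,0,0,0,0.2],[0,0,0.045,0,0,0,0.2],[0,0,0.045,0,0,0,0.2]]
  force: 30

```text
clock: 3.15
ee_pos: [0.5662, -0.0002, 0.1437]
tool_rot: [-1.571, 0.0, -0.17]
wrist_force: [1.4, 0.2, -4.0]
grip_width: 0.0356
```

```bash
python3 -c "
from m import *
go(.6003,.1822,.14,-.31)"
```

```text
at [ 5.662e-01 -2.000e-04  1.437e-01] [-1.5711  0.     -0.1702] F [ 1.4  0.2 -4. ] M [-0.03 -0.13 -0.  ] w 0.0356 t 3.15
shift [0.0027 0.0036 0.1855] turn [0.0003 0.1398 0.    ] shift in target axes [-0.0232  0.0037  0.1841]
```

>>> move_arm:
  moves:
    - [[0.0027,0.0036,0.04,0,0,0,0.2],[0,0,0.04,0,0,0,0.2],[0,0,0.04,0,0,0,0.2],[0,0,0.035,0,0,0,0.2],[0,0,0.0305,0,0,0,0.2],[0,0,0,0,0.07,0,0.2],[0,0,0,0,0.07,0,0.2],[0,0.02,0,0,0,0,0.2],[0,0.02,0,0,0,0,0.2],[0,0,0,0,0,0,0.2]]

```text
clock: 4.15
ee_pos: [0.5989, 0.1799, 0.0976]
tool_rot: [-1.573, 0.003, -0.31]
wrist_force: [0.4, -0.1, -3.6]
grip_width: 0.0361
```

```bash
python3 -c "
from m import *
go(.6003,.1822,.14,-.31)
d=grab('scene');t=grab('top')
np.savez('scene1.npz',**{k:np.array(v) for k,v in d.items()})
np.savez('top1.npz',**{k:np.array(v) for k,v in t.items()})
a=cv2.resize(d['img'][170:270,280:380],None,fx=4,fy=4,interpolation=cv2.INTER_CUBIC);b=cv2.resize(t['img'][175:275,185:285],None,fx=4,fy=4,interpolation=cv2.INTER_CUBIC)
cv2.imwrite('pics/p.png',np.hstack([a,b])[...,::-1])"
```

```text
at [0.5989 0.1799 0.0976] [-1.5732  0.0034 -0.3099] F [ 0.4 -0.1 -3.6] M [-0.07 -0.02 -0.02] w 0.0361 t 4.15
shift [ 0.0005 -0.0424  0.0025] turn [ 0.0024  0.0001 -0.0034] shift in target axes [ 0.0007 -0.0424  0.0026]
```

View pics/p.png

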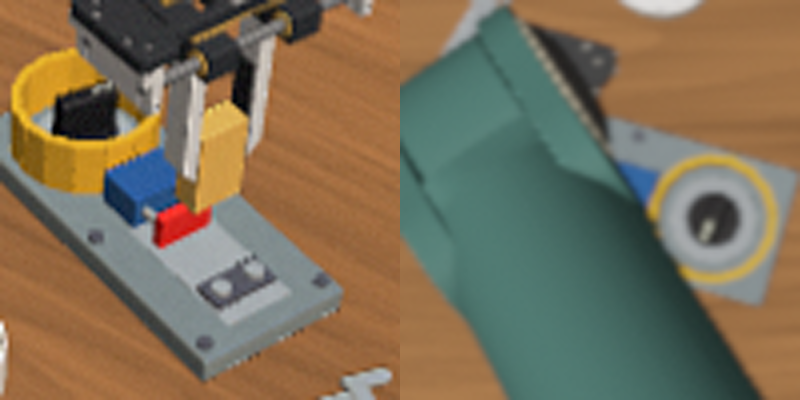

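The crop shows the blank at (220,155), upright and aligned with the pad and above the gap. The far jaw's height and face are unclear here, so I'll check the saved range data.

```bash
python3 - <<'E'
from m import *
g=np.array([.563,.0655]);e=np.array([.3047,.9525]);f=np.array([.9525,-.3047])
for n in("top0","scene0","scene1"):
    d=load(n+".npz");P=pts(d);y=((P[...,:2]-g)@e*1000-75);x=(P[...,:2]-g)@f*1000;Z=P[...,2]*1000
    for a in range(20,112,4):
        m=(abs(x)<16)&(y>=a)&(y<a+4)&(Z<150); 
        if m.sum(): print(n,a,m.sum(),np.percentile(Z[m],[10,50,90]).round(),d["img"][m].mean(0).round())
d=load("scene1.npz");P=pts(d);y=((P[...,:2]-g)@e*1000-75);x=(P[...,:2]-g)@f*1000;Z=P[...,2]*1000
hsv=cv2.cvtColor(d["img"],cv2.COLOR_RGB2HSV)
m=(cv2.inRange(hsv,(14,110,110),(28,255,255))>0)&(abs(x)<40)&(y>20)&(y<90)&(Z>50)&(Z<160)
t=m&(Z>122)
print("blank",m.sum(),np.percentile(y[m],[3,50,97]),np.percentile(x[m],[3,50,97]),np.percentile(Z[m],[3,97]),"top",t.sum(),y[t].mean() if t.any() else 0,x[t].mean() if t.any() else 0)
E
```

```text
top0 20 21 [18. 35. 47.] [160. 137. 138.]
top0 24 14 [43. 46. 51.] [202.  81.  76.]
top0 28 10 [41. 45. 47.] [216.  90.  85.]
top0 32 7 [18. 22. 24.] [204. 125. 123.]
top0 36 14 [19. 20. 26.] [178. 152. 154.]
top0 40 14 [19. 22. 26.] [162. 164. 167.]
top0 44 11 [18. 22. 26.] [161. 165. 168.]
top0 48 14 [17. 22. 27.] [162. 165. 168.]
top0 52 14 [19. 22. 26.] [162. 165. 168.]
top0 56 11 [21. 22. 26.] [162. 165. 168.]
top0 60 14 [18. 21. 23.] [162. 166. 168.]
top0 64 13 [17. 21. 22.] [159. 163. 166.]
top0 68 16 [21. 24. 28.] [139. 142. 145.]
top0 72 14 [23. 25. 29.] [108. 109. 115.]
top0 76 12 [25. 27. 31.] [114. 116. 122.]
top0 80 14 [23. 28. 32.] [126. 128. 133.]
top0 84 11 [23. 27. 30.] [127. 129. 134.]
top0 88 12 [23. 26. 30.] [121. 123. 129.]
top0 92 11 [18. 22. 23.] [138. 141. 145.]
top0 96 15 [18. 21. 24.] [157. 161. 164.]
top0 100 13 [18. 21. 23.] [160. 164. 166.]
top0 104 12 [18. 22. 24.] [149. 155. 157.]
top0 108 12 [17. 19. 21.] [136. 144. 147.]
scene0 20 3 [44. 44. 46.] [175.  95.  95.]
scene0 24 16 [44. 46. 48.] [225.  54.  53.]
scene0 28 72 [22. 34. 46.] [207.  46.  40.]
s
[... 1528 characters left out ...]
-751.   23.   23.] [137. 140. 140.]
scene1 72 15 [-749.   26.   29.] [113. 114. 119.]
scene1 76 19 [-750.   26.   30.] [118. 120. 124.]
scene1 80 20 [-748.   27.   30.] [134. 137. 140.]
scene1 84 24 [-747.   27.   31.] [126. 127. 130.]
scene1 88 30 [-749.   24.   28.] [111. 111. 114.]
scene1 92 31 [-750.   21.   25.] [143. 145. 147.]
scene1 96 21 [-747.   20.   23.] [166. 171. 173.]
scene1 100 19 [-755.   17.   22.] [160. 164. 163.]
scene1 104 23 [-754.   21.   25.] [149. 156. 156.]
scene1 108 27 [-754.   20.   22.] [137. 146. 145.]
blank 291 [37.68555883 53.45586279 56.43109825] [-17.48815029  -0.54854918  17.04920708] [ 71.52276891 130.23118526] top 86 48.301958840934425 -2.943702799543922
```

The range data shows only a dark foot plate about 5 to 10 mm high at y≈70–92, not the 25 mm jaw. The stated geometry (face at 60–71, contact at 1.0–2.1 rad) puts the pad face at about 31 mm, and the measurement agrees. I'll lower the blank centred at y≈45.6.

>>> move_arm:
  moves:
    - [[0,0,-0.0014,0.0024,0,-0.0034,0.2],[0,0.015,0,0,0,0,0.2],[0,0.015,0,0,0,0,0.2],[0,0.008,0,0,0,0,0.2],[0,0.004,0,0,0,0,0.2],[0,0.002,0,0,0,0,0.2],[0,0.002,0,0,0,0,0.2],[0,0.001,0,0,0,0,0.2],[0,0,0,0,0,0,0.2],[0,0,0,0,0,0,0.2]]

```text
clock: 5.25
ee_pos: [0.6003, 0.1793, 0.0531]
tool_rot: [-1.568, -0.004, -0.31]
wrist_force: [0.3, 0.5, -4.1]
grip_width: 0.036
```

>>> move_arm:
  moves:
    - [[0,0.001,0,0,0,0,0.2],[0,0.001,0,0,0,0,0.2],[0,0.001,0,0,0,0,0.2],[0,0.0005,0,0,0,0,0.2],[0,0.0005,0,0,0,0,0.2],[0,0,0,0,0,0,0.2],[0,0,0,0,0,0,0.2],[0,0,0,0,0,0,0.2],[0,0,0,0,0,0,0.2],[0,0,0,0,0,0,0.2]]

```text
clock: 6.25
ee_pos: [0.6003, 0.1794, 0.0495]
tool_rot: [-1.568, -0.004, -0.31]
wrist_force: [-4.0, -2.0, 9.1]
grip_width: 0.0358
```

```bash
python3 - <<'E'
from m import *
go(.6003,.1793,.0495,-.31)
d=grab("scene")
g=np.array([.563,.0655]);e=np.array([.3047,.9525]);f=np.array([.9525,-.3047])
P=pts(d);y=((P[...,:2]-g)@e*1000-75);x=(P[...,:2]-g)@f*1000;Z=P[...,2]*1000
hsv=cv2.cvtColor(d["img"],cv2.COLOR_RGB2HSV)
m=(cv2.inRange(hsv,(14,110,110),(28,255,255))>0)&(abs(x)<40)&(y>20)&(y<90)&(Z>15)&(Z<160)
print("blank",m.sum(),np.percentile(y[m],[3,50,97]),np.percentile(x[m],[3,50,97]),np.percentile(Z[m],[3,97]))
E
```

```text
at [0.6003 0.1794 0.0495] [-1.5684 -0.0036 -0.31  ] F [-4.  -2.   9.1] M [-0.43  1.16 -0.03] w 0.0358 t 6.25
shift [ 0. -0. -0.] turn [-0.0024 -0.      0.0036] shift in target axes [ 0. -0. -0.]
blank 272 [37.19238772 53.29593217 56.43306705] [-17.23548893   0.88292824  18.53146908] [25.01736643 82.34494156]
```

The blank is resting on the bed (+9 N), spanning y≈36–56. Now I release it and rise.

>>> move_arm:
  moves:
    - [[0,-0.0005,0,0,0,0,0.42],[0,0,0,0,0,0,0.48],[0,0,0,0,0,0,0.52],[0,0,0,0,0,0,0.55],[0,0,0,0,0,0,0.55],[0,-0.02,0,0,0,0,0.55],[0,-0.03,0,0,0,0,0.55],[0,-0.03,0,0,0,0,0.55],[0,-0.02,0,0,0,0,0.5],[0,0,0,0,0,0,0.4]]

```text
clock: 7.3
ee_pos: [0.6011, 0.1797, 0.1522]
tool_rot: [-1.566, -0.007, -0.31]
wrist_force: [0.1, 0.3, -0.7]
grip_width: 0.0426
```

```bash
python3 - <<'E'
from m import *
go(.563,.065,.13,-.43+np.pi/2)
go(.563,.065,.13,-.43-np.pi/2)
print(r.observe()["q"].round(2))
d=grab("scene")
cv2.imwrite("pics/r.png",cv2.resize(d["img"][140:270,250:390],None,fx=4,fy=4,interpolation=cv2.INTER_CUBIC)[...,::-1])
E
```

```text
at [0.6011 0.1797 0.1522] [-1.5661 -0.0069 -0.3101] F [ 0.1  0.3 -0.7] M [-0.09 -0.07 -0.  ] w 0.0426 t 7.3
shift [-0.0014  0.0217 -0.121 ] turn [ 1.2000e-03 -1.4508e+00  9.1000e-03] shift in target axes [-0.1202  0.0222 -0.0132]
at [0.6011 0.1797 0.1522] [-1.5661 -0.0069 -0.3101] F [ 0.1  0.3 -0.7] M [-0.09 -0.07 -0.  ] w 0.0426 t 7.3
shift [-0.0014  0.0217 -0.121 ] turn [-9.4000e-03  1.6907e+00  1.2000e-03] shift in target axes [0.1202 0.0222 0.0132]
[ 0.02  0.51 -0.49  1.65  0.27  1.04 -0.86]
```

View pics/r.png

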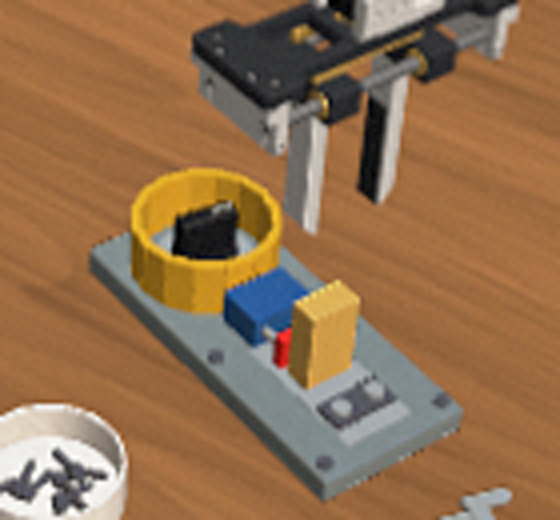

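The blank stands free at (325,335) in front of the red pad. Now the tool moves over the knob, turns across the bar and narrows the fingers to about 30 mm.

>>> move_arm:
  moves:
    - [[0,0,-0.0121,0,-0.145,0,0.4],[-0.0019,0,-0.012,0,-0.145,0,0.35],[-0.0036,0,-0.0116,0,-0.145,0,0.32],[-0.0052,0,-0.0109,0,-0.145,0,0.32],[-0.0067,0,-0.0101,0,-0.145,0,0.32],[-0.0081,0,-0.009,0,-0.145,0,0.32],[-0.0093,0,-0.0077,0,-0.145,0,0.32],[-0.0103,0,-0.0063,0,-0.145,0,0.32],[-0.0111,0,-0.0047,0,-0.145,0,0.32],[-0.0117,0,-0.0031,0,-0.145,0,0.32]]
  force: 10

```text
clock: 8.35
ee_pos: [0.5613, 0.0638, 0.148]
tool_rot: [-1.572, -0.003, 1.146]
wrist_force: [0.3, -0.1, -0.5]
grip_width: 0.0299
```

```bash
python3 - <<'E'
from m import *
go(.563,.065,.10,-.43+np.pi/2)
print(r.observe()["q"].round(2))
E
```

```text
at [0.5613 0.0638 0.148 ] [-1.5725 -0.0025  1.1461] F [ 0.3 -0.1 -0.5] M [ 0.02 -0.11  0.04] w 0.0299 t 8.35
shift [ 0.0017  0.048  -0.0009] turn [0.0017 0.0053 0.0025] shift in target axes [ 0.0018  0.048  -0.001 ]
[ 0.46  0.49 -0.81  1.8   0.41  1.02  0.63]
```

>>> move_arm:
  moves:
    - [[0.0017,0.025,-0.0009,0.0017,0.005,0.0025,0.32],[0,0.025,0,0,0,0,0.32],[0,0.015,0,0,0,0,0.32],[0,0.01,0,0,0,0,0.32],[0,0.01,0,0,0,0,0.32],[0,0.01,0,0,0,0,0.32],[0,0.01,0,0,0,0,0.32],[0,0.005,0,0,0,0,0.32],[0,0,0,0,0,0,0.32],[0,0,0,0,0,0,0.32]]

```text
clock: 9.35
ee_pos: [0.5639, 0.0655, 0.0393]
tool_rot: [-1.572, -0.001, 1.135]
wrist_force: [0.2, 0.1, 0.4]
grip_width: 0.0299
```

Inside the guard with no contact. I close gently at low force.

>>> move_arm:
  moves:
    - [[0,0.001,0,0,0,0,0.28],[0,0,0,0,0,0,0.24],[0,0,0,0,0,0,0.2],[0,0,0,0,0,0,0.17],[0,0,0,0,0,0,0.14],[0,0,0,0,0,0,0.1],[0,0,0,0,0,0,0.05],[0,0,0,0,0,0,0.02],[0,0,0,0,0,0,0],[0,0,0,0,0,0,0]]
  force: 12

```text
clock: 10.35
ee_pos: [0.5637, 0.0652, 0.0381]
tool_rot: [-1.572, -0.0, 1.135]
wrist_force: [-2.5, -3.2, 4.4]
grip_width: 0.0142
```

```bash
python3 - <<'E'
from m import *
go(.563,.065,.038,-.43+np.pi/2)
E
```

```text
at [0.5637 0.0652 0.0381] [-1.5722 -0.      1.1348] F [-2.5 -3.2  4.4] M [-0.77  0.45 -0.17] w 0.0142 t 10.35
shift [-0.0005  0.0001  0.0006] turn [ 0.0014 -0.006   0.    ] shift in target axes [-0.0005  0.0001  0.0006]
```

Bar gripped (14.2 mm). I firm up the grip and turn clockwise.

>>> move_arm:
  moves:
    - [[-0.0004,0,0.0,0,0,0,0],[0,0,0,0,0,0,0],[0,0,0,0,0.04,0,0],[0,0,0,0,0.06,0,0],[0,0,0,0,0.06,0,0],[0,0,0,0,0.06,0,0],[0,0,0,0,0.06,0,0],[0,0,0,0,0.06,0,0],[0,0,0,0,0.04,0,0],[0,0,0,0,0.02,0,0]]
  force: 55

```text
clock: 11.35
ee_pos: [0.5638, 0.0653, 0.0381]
tool_rot: [-1.572, -0.001, 0.734]
wrist_force: [-0.0, -0.3, 3.3]
grip_width: 0.0136
```

```bash
cat > t.py <<'E'
from m import *
s=r.observe(); ps=s["ee_pos"]
# moment about knob axis (state moment taken at TCP) 
print("t",s["clock"],"p",ps.round(4),"yaw",s["tool_rot"].round(4),"F",s["wrist_force"].round(1),"M",s["moment"].round(3),"w",round(s["grip_width"],4))
Ms=[];ys=[];bs=[]
g=np.array([.563,.0655]);e=np.array([.3047,.9525]);f=np.array([.9525,-.3047])
for i in range(2):
    d=grab("scene");s=r.observe();Ms.append(s["moment"][2])
    P=pts(d);y=((P[...,:2]-g)@e*1000-75);x=(P[...,:2]-g)@f*1000;Z=P[...,2]*1000
    hsv=cv2.cvtColor(d["img"],cv2.COLOR_RGB2HSV)
    brass=cv2.inRange(hsv,(14,110,110),(28,255,255))>0
    m=brass&(abs(x)<14)&(y>30)&(y<80)&(Z>27)&(Z<74); q=P[m]
    bs.append(np.median(y[m])); 
print("held Mz",np.round(Ms,3),"blank front face y",np.round(bs,2),m.sum(),"yaw",s["tool_rot"][2].round(4))
E
python3 t.py
```

```text
t 11.35 p [0.5638 0.0653 0.0381] yaw [-1.5721e+00 -1.3000e-03  7.3440e-01] F [-0.  -0.3  3.3] M [-0.182 -0.167  0.319] w 0.0136
held Mz [0.278 0.214] blank front face y [54.31 54.53] 117 yaw 0.7356
```

>>> move_arm:
  moves:
    - [[0,0,0,0,0.04,0,0],[0,0,0,0,0.04,0,0],[0,0,0,0,0.04,0,0],[0,0,0,0,0.04,0,0],[0,0,0,0,0.04,0,0],[0,0,0,0,0.04,0,0],[0,0,0,0,0.04,0,0],[0,0,0,0,0.03,0,0],[0,0,0,0,0.02,0,0],[0,0,0,0,0.02,0,0]]

```text
clock: 12.45
ee_pos: [0.5639, 0.0654, 0.0382]
tool_rot: [-1.571, -0.002, 0.385]
wrist_force: [3.8, 1.1, 1.0]
grip_width: 0.0135
```

```bash
python3 t.py
```

```text
t 12.45 p [0.5639 0.0654 0.0382] yaw [-1.5714 -0.0019  0.3846] F [3.8 1.1 1. ] M [ 0.352 -1.038  0.274] w 0.0135
held Mz [0.286 0.221] blank front face y [58.02 58.23] 120 yaw 0.3848
```

>>> move_arm:
  moves:
    - [[0,0,0,0,0.01,0,0],[0,0,0,0,0.01,0,0],[0,0,0,0,0.01,0,0],[0,0,0,0,0.01,0,0],[0,0,0,0,0.01,0,0],[0,0,0,0,0.01,0,0],[0,0,0,0,0.01,0,0],[0,0,0,0,0.01,0,0],[0,0,0,0,0.01,0,0],[0,0,0,0,0.01,0,0]]

```text
clock: 13.55
ee_pos: [0.5639, 0.0654, 0.0382]
tool_rot: [-1.571, -0.002, 0.285]
wrist_force: [5.2, 2.1, 0.3]
grip_width: 0.014
```

```bash
python3 t.py
```

```text
t 13.55 p [0.5639 0.0654 0.0382] yaw [-1.5711 -0.002   0.2851] F [5.2 2.1 0.3] M [ 0.552 -1.376  0.327] w 0.014
held Mz [0.327 0.261] blank front face y [59.26 58.84] 114 yaw 0.2851
```

>>> move_arm:
  moves:
    - [[0.0006,0,0,0,0.01,0,0],[0,0,0,0,0.01,0,0],[0,0,0,0,0.01,0,0],[0,0,0,0,0.01,0,0],[0,0,0,0,0.01,0,0],[0,0,0,0,0.01,0,0],[0,0,0,0,0.01,0,0],[0,0,0,0,0.01,0,0],[0,0,0,0,0.01,0,0],[0,0,0,0,0.01,0,0]]

```text
clock: 14.65
ee_pos: [0.564, 0.0654, 0.0381]
tool_rot: [-1.571, -0.001, 0.185]
wrist_force: [0.5, 2.6, 6.3]
grip_width: 0.0135
```

```bash
python3 t.py
```

```text
t 14.65 p [0.564  0.0654 0.0381] yaw [-1.5712e+00 -1.1000e-03  1.8450e-01] F [0.5 2.6 6.3] M [ 0.404 -0.282  0.331] w 0.0135
held Mz [0.271 0.246] blank front face y [59.63 59.94] 119 yaw 0.1846
```

>>> move_arm:
  moves:
    - [[0,0,0,0,0.01,0,0],[0,0,0,0,0.01,0,0],[0,0,0,0,0.01,0,0],[0,0,0,0,0.01,0,0],[0,0,0,0,0.01,0,0],[0,0,0,0,0.01,0,0],[0,0,0,0,0.01,0,0],[0,0,0,0,0.01,0,0],[0,0,0,0,0.01,0,0],[0,0,0,0,0.01,0,0]]

```text
clock: 15.75
ee_pos: [0.5641, 0.0654, 0.0382]
tool_rot: [-1.571, -0.001, 0.085]
wrist_force: [1.0, 1.6, 5.1]
grip_width: 0.0141
```

```bash
python3 t.py
```

```text
t 15.75 p [0.5641 0.0654 0.0382] yaw [-1.5711e+00 -1.2000e-03  8.4600e-02] F [1.  1.6 5.1] M [ 0.397 -0.298  0.289] w 0.0141
held Mz [0.247 0.268] blank front face y [60.87 61.07] 115 yaw 0.0848
```

>>> move_arm:
  moves:
    - [[0,0,0,0,0.01,0,0],[0,0,0,0,0.01,0,0],[0,0,0,0,0.01,0,0],[0,0,0,0,0.01,0,0],[0,0,0,0,0.01,0,0],[0,0,0,0,0.01,0,0],[0,0,0,0,0.01,0,0],[0,0,0,0,0.01,0,0],[0,0,0,0,0.01,0,0],[0,0,0,0,0.01,0,0]]

```text
clock: 16.85
ee_pos: [0.5641, 0.0654, 0.0381]
tool_rot: [-1.571, -0.001, -0.015]
wrist_force: [1.8, 2.8, 5.6]
grip_width: 0.0133
```

```bash
python3 t.py
```

```text
t 16.85 p [0.5641 0.0654 0.0381] yaw [-1.5709e+00 -1.3000e-03 -1.5100e-02] F [1.8 2.8 5.6] M [ 0.411 -0.327  0.272] w 0.0133
held Mz [0.356 0.247] blank front face y [62.03 61.84] 114 yaw -0.0151
```

>>> move_arm:
  moves:
    - [[0,0,0,0,0.01,0,0],[0,0,0,0,0.01,0,0],[0,0,0,0,0.01,0,0],[0,0,0,0,0.01,0,0],[0,0,0,0,0.01,0,0],[0,0,0,0,0.01,0,0],[0,0,0,0,0.01,0,0],[0,0,0,0,0.01,0,0],[0,0,0,0,0.01,0,0],[0,0,0,0,0.01,0,0]]

```text
clock: 17.95
ee_pos: [0.5641, 0.0653, 0.0381]
tool_rot: [-1.571, -0.001, -0.115]
wrist_force: [0.6, 2.0, 5.3]
grip_width: 0.0133
```

```bash
sed -i 's/range(2)/range(6)/; s/^print("held.*/print("held Mz",np.mean(Ms).round(3),np.std(Ms).round(3),"blank y",np.mean(bs).round(2),"yaw",s["tool_rot"][2].round(4),"tau7",s["joint_efforts"][6].round(3))/' t.py; python3 t.py
```

```text
t 17.95 p [0.5641 0.0653 0.0381] yaw [-1.5708e+00 -1.4000e-03 -1.1490e-01] F [0.6 2.  5.3] M [ 0.492 -0.366  0.323] w 0.0133
held Mz 0.244 0.019 blank y 63.04 yaw -0.1144 tau7 -0.249
```

>>> move_arm:
  moves:
    - [[0,0,0,0,0.01,0,0],[0,0,0,0,0.01,0,0],[0,0,0,0,0.01,0,0],[0,0,0,0,0.01,0,0],[0,0,0,0,0.01,0,0],[0,0,0,0,0.01,0,0],[0,0,0,0,0.01,0,0],[0,0,0,0,0.01,0,0],[0,0,0,0,0.01,0,0],[0,0,0,0,0.01,0,0]]

```text
clock: 19.25
ee_pos: [0.5642, 0.0654, 0.0382]
tool_rot: [-1.571, -0.002, -0.215]
wrist_force: [1.9, 1.2, 5.8]
grip_width: 0.0137
```

```bash
sed -i 's/^Ms=/print("moving tau7",s["joint_efforts"][6].round(4));Ms=/' t.py; python3 t.py
```

```text
t 19.25 p [0.5642 0.0654 0.0382] yaw [-1.5706e+00 -1.5000e-03 -2.1470e-01] F [1.9 1.2 5.8] M [ 0.553 -0.378  0.281] w 0.0137
moving tau7 -0.0184
held Mz 0.254 0.026 blank y 64.03 yaw -0.2142 tau7 -0.251
```

>>> move_arm:
  moves:
    - [[0,0,0,0,0.01,0,0],[0,0,0,0,0.01,0,0],[0,0,0,0,0.01,0,0],[0,0,0,0,0.01,0,0],[0,0,0,0,0.01,0,0],[0,0,0,0,0.01,0,0],[0,0,0,0,0.01,0,0],[0,0,0,0,0.01,0,0],[0,0,0,0,0.01,0,0],[0,0,0,0,0.01,0,0]]

```text
clock: 20.55
ee_pos: [0.5642, 0.0653, 0.0381]
tool_rot: [-1.57, -0.001, -0.315]
wrist_force: [2.1, 1.6, 5.1]
grip_width: 0.0136
```

```bash
python3 t.py
```

```text
t 20.55 p [0.5642 0.0653 0.0381] yaw [-1.5705e+00 -1.5000e-03 -3.1470e-01] F [2.1 1.6 5.1] M [ 0.396 -0.437  0.368] w 0.0136
moving tau7 -0.0172
held Mz 0.25 0.034 blank y 64.97 yaw -0.3142 tau7 -0.252
```

>>> move_arm:
  moves:
    - [[0,0,0,0,0.01,0,0],[0,0,0,0,0.01,0,0],[0,0,0,0,0.01,0,0],[0,0,0,0,0.01,0,0],[0,0,0,0,0.01,0,0],[0,0,0,0,0.01,0,0],[0,0,0,0,0.01,0,0],[0,0,0,0,0.01,0,0],[0,0,0,0,0.01,0,0],[0,0,0,0,0.01,0,0]]

```text
clock: 21.85
ee_pos: [0.5643, 0.0653, 0.0381]
tool_rot: [-1.57, -0.002, -0.415]
wrist_force: [2.0, 1.6, 5.4]
grip_width: 0.0136
```

```bash
python3 t.py
```

```text
t 21.85 p [0.5643 0.0653 0.0381] yaw [-1.5703e+00 -1.5000e-03 -4.1490e-01] F [2.  1.6 5.4] M [ 0.552 -0.579  0.309] w 0.0136
moving tau7 0.0048
held Mz 0.259 0.02 blank y 66.08 yaw -0.4144 tau7 -0.25
```

>>> move_arm:
  moves:
    - [[0,0,0,0,0.01,0,0],[0,0,0,0,0.01,0,0],[0,0,0,0,0.01,0,0],[0,0,0,0,0.01,0,0],[0,0,0,0,0.01,0,0],[0,0,0,0,0.01,0,0],[0,0,0,0,0.01,0,0],[0,0,0,0,0.01,0,0],[0,0,0,0,0.01,0,0],[0,0,0,0,0.01,0,0]]

```text
clock: 23.15
ee_pos: [0.5643, 0.0653, 0.0381]
tool_rot: [-1.57, -0.001, -0.515]
wrist_force: [2.5, 3.1, 5.1]
grip_width: 0.0136
```

```bash
python3 t.py
```

```text
t 23.15 p [0.5643 0.0653 0.0381] yaw [-1.5701e+00 -1.5000e-03 -5.1530e-01] F [2.5 3.1 5.1] M [ 0.519 -0.748  0.263] w 0.0136
moving tau7 -0.0311
held Mz 0.254 0.031 blank y 66.98 yaw -0.5146 tau7 -0.247
```

>>> move_arm:
  moves:
    - [[0,0,0,0,0.01,0,0],[0,0,0,0,0.01,0,0],[0,0,0,0,0.01,0,0],[0,0,0,0,0.01,0,0],[0,0,0,0,0.01,0,0],[0,0,0,0,0.01,0,0],[0,0,0,0,0.01,0,0],[0,0,0,0,0.01,0,0],[0,0,0,0,0.01,0,0],[0,0,0,0,0.01,0,0]]

```text
clock: 24.45
ee_pos: [0.5643, 0.0652, 0.0381]
tool_rot: [-1.57, -0.001, -0.616]
wrist_force: [4.9, 1.4, 5.1]
grip_width: 0.0134
```

```bash
python3 t.py
```

```text
t 24.45 p [0.5643 0.0652 0.0381] yaw [-1.570e+00 -1.500e-03 -6.157e-01] F [4.9 1.4 5.1] M [ 0.499 -1.123  0.311] w 0.0134
moving tau7 -0.011
held Mz 0.266 0.022 blank y 68.05 yaw -0.6154 tau7 -0.256
```

>>> move_arm:
  moves:
    - [[0.0004,0,0.0003,0,0.01,0,0],[0,0,0,0,0.01,0,0],[0,0,0,0,0.01,0,0],[0,0,0,0,0.01,0,0],[0,0,0,0,0.01,0,0],[0,0,0,0,0.01,0,0],[0,0,0,0,0.01,0,0],[0,0,0,0,0.01,0,0],[0,0,0,0,0.01,0,0],[0,0,0,0,0.01,0,0]]

```text
clock: 25.75
ee_pos: [0.5644, 0.0652, 0.0381]
tool_rot: [-1.571, -0.001, -0.716]
wrist_force: [1.6, 2.5, 9.4]
grip_width: 0.0133
```

```bash
python3 t.py
```

```text
t 25.75 p [0.5644 0.0652 0.0381] yaw [-1.5705e+00 -9.0000e-04 -7.1570e-01] F [1.6 2.5 9.4] M [ 0.352 -0.353  0.335] w 0.0133
moving tau7 -0.0183
held Mz 0.27 0.043 blank y 69.14 yaw -0.7153 tau7 -0.254
```

>>> move_arm:
  moves:
    - [[0,0,0,0,0.01,0,0],[0,0,0,0,0.01,0,0],[0,0,0,0,0.01,0,0],[0,0,0,0,0.01,0,0],[0,0,0,0,0.01,0,0],[0,0,0,0,0.01,0,0],[0,0,0,0,0.01,0,0],[0,0,0,0,0.01,0,0],[0,0,0,0,0,0,0],[0,0,0,0,0,0,0]]

```text
clock: 27.05
ee_pos: [0.5644, 0.0652, 0.0381]
tool_rot: [-1.571, -0.001, -0.795]
wrist_force: [2.1, 1.8, 8.7]
grip_width: 0.0135
```

```bash
python3 t.py
```

```text
t 27.05 p [0.5644 0.0652 0.0381] yaw [-1.5705e+00 -9.0000e-04 -7.9540e-01] F [2.1 1.8 8.7] M [ 0.418 -0.4    0.27 ] w 0.0135
moving tau7 -0.3097
held Mz 0.276 0.025 blank y 69.47 yaw -0.7953 tau7 -0.285
```

Resistance shows: the blank advanced only 0.33 mm over 0.08 rad, and joint-7 torque rose from 0.252 to 0.285. I continue in small steps to pin down the onset.

>>> move_arm:
  moves:
    - [[0,0,0,0,0.01,0,0],[0,0,0,0,0.01,0,0],[0,0,0,0,0.01,0,0],[0,0,0,0,0.01,0,0],[0,0,0,0,0.01,0,0],[0,0,0,0,0.01,0,0],[0,0,0,0,0.01,0,0],[0,0,0,0,0.01,0,0],[0,0,0,0,0,0,0],[0,0,0,0,0,0,0]]

```text
clock: 28.35
ee_pos: [0.5644, 0.0652, 0.0381]
tool_rot: [-1.57, -0.001, -0.875]
wrist_force: [1.1, 2.7, 8.1]
grip_width: 0.0141
```

```bash
python3 t.py
```

```text
t 28.35 p [0.5644 0.0652 0.0381] yaw [-1.5704e+00 -9.0000e-04 -8.7530e-01] F [1.1 2.7 8.1] M [ 0.376 -0.466  0.344] w 0.0141
moving tau7 -0.34
held Mz 0.318 0.03 blank y 69.49 yaw -0.8754 tau7 -0.315
```

The blank is stationary at y=69.5. The extrapolated onset is at yaw ≈ −0.757, so the target is ≈ −1.007, which is 0.13 rad more.

>>> move_arm:
  moves:
    - [[0,0,0,0,0.015,0,0],[0,0,0,0,0.015,0,0],[0,0,0,0,0.02,0,0],[0,0,0,0,0.02,0,0],[0,0,0,0,0.02,0,0],[0,0,0,0,0.02,0,0],[0,0,0,0,0.01,0,0],[0,0,0,0,0.01,0,0],[0,0,0,0,0.001,0,0],[0,0,0,0,0,0,0]]

```text
clock: 29.65
ee_pos: [0.5645, 0.0651, 0.0381]
tool_rot: [-1.57, -0.001, -1.006]
wrist_force: [1.9, 1.1, 7.8]
grip_width: 0.0134
```

```bash
python3 t.py
```

```text
t 29.65 p [0.5645 0.0651 0.0381] yaw [-1.5702e+00 -9.0000e-04 -1.0064e+00] F [1.9 1.1 7.8] M [ 0.303 -0.523  0.408] w 0.0134
moving tau7 -0.4385
held Mz 0.411 0.024 blank y 69.72 yaw -1.0063 tau7 -0.391
```

>>> move_arm:
  moves:
    - [[0,0,0,0,0,0,0.2],[0,0,0,0,0,0,0.28],[0,0,0,0,0,0,0.32],[0,0,0,0,0,0,0.32],[0,0,0,0,0,0,0.32],[0,-0.01,0,0,0,0,0.32],[0,-0.02,0,0,0,0,0.32],[0,-0.03,0,0,0,0,0.32],[0,-0.04,0,0,0,0,0.32],[0,-0.04,0,0,0,0,0.32]]

```text
clock: 30.95
ee_pos: [0.5641, 0.0653, 0.1802]
tool_rot: [-1.57, -0.001, -1.006]
wrist_force: [-0.2, 0.1, -0.9]
grip_width: 0.03
```

```bash
python3 t.py; python3 - <<'E'
from m import *
d=grab("scene");b=d["img"]
cv2.imwrite("pics/f.png",cv2.resize(b[90:300,140:420],None,fx=2.8,fy=2.8,interpolation=cv2.INTER_CUBIC)[...,::-1])
E
```

```text
t 30.95 p [0.5641 0.0653 0.1802] yaw [-1.5699e+00 -7.0000e-04 -1.0059e+00] F [-0.2  0.1 -0.9] M [ 0.027 -0.024 -0.04 ] w 0.03
moving tau7 -0.3758
held Mz -0.005 0.015 blank y 69.68 yaw -1.006 tau7 0.007
```

View pics/f.png

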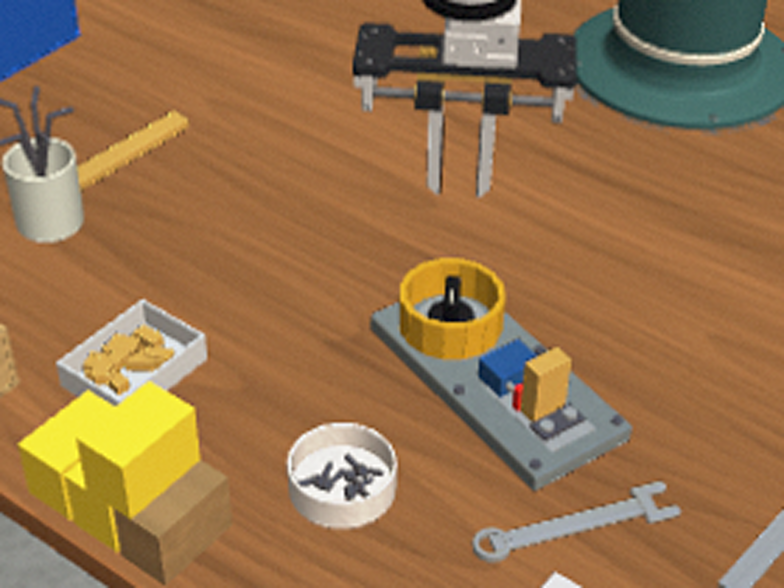

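The view shows the blank upright at (547,385) between the red pad and the dark jaw. The knob is turned inside the guard at (452,295), the arm is clear, and everything else is where it was. I'm handing in.

```bash
python3 -c "
from bench import r
print(r.sign_off())"
```

```text
the job is handed in; nothing more can be done
None
```

The brass blank stands upright in the clamp between the pad and the far jaw. I released it before touching the knob, then tightened the knob clockwise in a single grasp. I handed in at about 31 s of the 72 s allowed, with the arm clear.

- **Contact and tightening:** the blank moved about 10 mm per radian until it stopped at a tool yaw of about −0.757 rad. I turned 0.25 rad past that point, to −1.006.
- **Last checks:** after I let go, the blank stayed at y≈69.7 mm, and the wrist showed almost no load. In the last picture the other things in view look unmoved. The two files were outside that view, and I did not check them separately.
- **Clamping force:** the angle gives 14 N. The torque rise of about 0.14 N m suggests nearer 16 N, but those readings are noisy, so I went by the angle.
- **Far jaw:** the range image showed it only as a low plate 5–10 mm high, not the stated 25 mm. I therefore found its face by feel. It came out at about y = 70 mm, inside the stated 60–71 range.

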